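Shim the rocking burner stand

TASK

The burner stand rocks because the foot under its igniter bracket is too short. With the fingertips, push the brass wedge along the bench, thin edge first, under that short foot until it is tight: the stand sits level, firmly on the wedge and its other three feet, and no longer rocks. Only push the wedge, never pick it up; keep your hands off the stand and do not shove it out of place, and leave the other things on the bench where they are.

Things in the scene. Friction and masses are not known exactly. Their poses are not given: they have to be found in the camera images.
- stand: Loose steel burner stand, about 5 kg: a hub (132 mm wide) and four arms in a cross, ball feet of radius 20 mm 105 mm out along its x and y; brass burner 195 mm high in the middle; igniter bracket on the -y arm, 78 mm out, 224 mm high. Arm tops 46 mm, bolt heads 54 mm high when level. Origin: middle, at the sole level of the full-length feet; z up. It starts leaning 0.07 rad towards its -y foot.
- short_foot: The ball foot of the -y arm, under the igniter bracket, 8 mm too short. Origin: its lowest point (stand level): on the bench at the start, 8 mm above it when level. It carries about 3 N until level, then more as the wedge goes tight. Sliding in takes 3 to 9 N of push; level comes with the thin edge about 35 mm past this foot's centre, tight at 37 to 38 mm (12 to 25 N).
- far_foot: The ball foot opposite the short one (+y arm). Origin: lowest point of the ball; about 15 mm above the bench at the start, on the bench when the stand is level.
- wedge: Brass wedge 95 mm long (its y) and 50 mm wide (its x), 0.36 kg, loose on the bench before the short foot, roughly aimed at it. Thickness rises evenly from 1.5 mm at the thin edge (+y end) to 17.3 mm at the upright back (-y end). Origin: centre of its flat underside. Friction on bench and foot about 0.6. Pushed sideways near its back, it pivots about a point some 30 mm ahead of its origin.
- wedge_edge (a point): Middle of the wedge's thin edge, on the underside (47.5 mm from the origin along +y).
- wedge_back (a point): Middle of the wedge's upright back face, 8 mm above the bench: the face to push on (47.5 mm from the origin along -y).
- block: Bystander, leave alone: steel parallel block 25 x 60 x 20 mm (not a wedge).
- nozzle: Bystander, leave alone: spare brass burner nozzle standing upright, 32 mm wide, 52 mm high.
- thumbscrew: Bystander, leave alone: steel thumbscrew standing on its knurled head, 30 mm wide, 40 mm high.
- driver: Bystander, leave alone: screwdriver lying on the bench.
- spanner: Bystander, leave alone: spanner lying on the bench.
- jar: Bystander, leave alone: amber jar with black cap, 64 mm wide, 100 mm high.
- cup: Bystander, leave alone: steel cup, 72 mm wide, 75 mm high.
Not all that is in view belongs to the job. Leave any orange or purple look-alike of the wedge alone.

How it is judged:
By the outcome, as a careful person would: the job done as asked, in the order asked, and still so for the second after the job is handed in, with the robot touching nothing.
It also fails if it takes over 72 s, if anything falls off the work surface, if the arm or the gripper's body presses on something with over 40 N, if the wrist force passes 120 N, or if a joint passes its speed limit or range.

ROBOT

A 7-joint arm with a two-finger parallel gripper is mounted at the origin on the work surface. World frame = base frame: x ahead of the robot, y to its left, z up, the work surface at z = 0. Lengths are in m, angles in rad, forces in N, time in s.
With the tool pointing down it reaches from about 0.4 to 0.85 m from the base axis. Payload 4.5 kg.
Tool frame: the origin (TCP) lies at the very end of the fingers, on their centre line; the grasp point (between the pads) lies 19 mm behind it; z points along the fingers, y is the line along which they close (so a half turn about z gives the same grasp; the last joint's range is limited). The gripper opens to 85 mm and grips with 20 to 120 N. Pads are 22 mm wide; open, the fingers measure 114 mm over their backs; the gripper's body (76 mm by 85 mm) begins 54 mm behind the grasp point. The pads swing forward as they close: fully open they stand 13 mm farther back than shut.
Start: joints at [0.034, 0.689, -0.195, 1.565, 0.157, 0.902, -0.215], TCP at [0.625, 0, 0.231] pointing down, gripper open.
Joint ranges: [-3.01, 3.01], [-0.46, 2.08], [-1.47, 1.51], [0.13, 2.56], [-1, 4.14], [0.04, 2.09], [-2.66, 2.66]. Speed limits (rad/s): [2.57, 2.57, 3.14, 3.14, 3.14, 3.14, 3.14].

INTERFACE

Orientations are given as a rotation vector (axis times angle).
In Python, from plant import * gives the robot as it stands. The module is installed in compiled form; this text tells all that it offers.
- The arm moves only by the tool carry_out, never from a script. Its argument "increments" is a list of rows, each a list of 5 numbers: the closure, from 0 (fully open) to 1 (shut), then the shift along the world's x, y, z in m, then the turn about the world's z in degrees. A call has 1 to 12 rows; each row is the pose to reach, as a shift and turn from the pose commanded when the call began; what a row does not reach only later rows make up. A row lasts 1/10 s, in which the tool goes at most 50 mm and 8.59 degrees, less where a joint would pass 70% of its speed; a pose out of reach is approached as far as the arm can. A call with a gripper value outside its range is refused whole. The fingers move at their own pace and stop on an object; "grip_force" is the grip in N (left out, the last holds). Time passes only in rows, so rows that repeat a pose let the fingers close. It gives the time, the measured TCP pose, the force, the opening and the grip force at its end, in the units of the state.
- get_obs(): the state, without advancing time (a new reading comes with each control period).
- snapshot(name): name is "scene" or "side" or "wrist"; returns (picture, depth): 400x640x3 uint8, red, green, blue; 400x640 float32, m along the optical axis (not along the pixel's ray), 0 where there is no reading.
- get_calibration(name): a dict with "camera_matrix" (3x3 intrinsics, pixels), "distortion" ([k1, k2, p1, p2, k3] as OpenCV has them; the pictures are not rectified), "pose" (4x4, takes a point from camera to world coordinates); the wrist camera has in their place "tool_from_camera" (4x4, takes a point from camera to tool coordinates, whose origin is the TCP and whose axes are the flange's). Camera axes: x right, y up, looking along -z (the intrinsics and any distortion apply to the point x, -y, -z); pixel columns grow to the right and rows downward; lengths in m; the calibration is good to about 2 mm. A picture is of the moment at which its call begins: read the wrist's pose just before it. get_calibration takes no time and is no camera call.
- hand_in(): hands the job in; it is judged then, once.
The state is a dict: "time": time; "q": joint angles; "joint_velocities": joint speeds; "tau": joint torques, N m; "position": TCP position; "tool_rot": TCP orientation; "contact_force": force on the tool from outside, world axes, zero at the start; "moment": the same for the moment, N m; "grip_width": finger opening in m; "grip_force": force on a finger pad.
Only numpy, scipy, OpenCV 4.12 (cv2) and the standard library are available. Lean on these libraries where they do the work, as an engineer would, in place of code of your own. Each camera call takes 0.05 s, during which the arm holds its last target. There are 200 camera calls.

## Working session

There is one attempt and no reset: what is moved stays moved. The work goes in short steps, Python scripts to look and compute and a tool call to move; the robot and the scene stay as the last step left them, time stands still between calls to the robot, and variables do not carry over. Pictures are saved under pics/ and viewed, at most 13 in all, crops included, and the job is handed in when it is done.

Besides the shell and the picture viewer there is one more tool, called after "Call:" by a JSON object that holds its "fn" and its "kwargs". carry_out: Moves the arm, as the interface text tells. Its arguments: {"type":"object","properties":{"increments":{"type":"array","items":{"type":"array","items":{"type":"number"}}},"grip_force":{"type":"number"}},"required":["increments"]}

```bash
mkdir -p pics
cat > h.py <<'E'
from plant import *
import numpy as np, cv2
from scipy.spatial.transform import Rotation as R
def grab(n):
    o=get_obs(); p,d=snapshot(n); c=get_calibration(n)
    if n=='wrist':
        T=np.eye(4);T[:3,:3]=R.from_rotvec(o['tool_rot']).as_matrix();T[:3,3]=o['position'];P=T@np.array(c['tool_from_camera'])
    else: P=np.array(c['pose'])
    return p,d,np.array(c['camera_matrix'],float),np.array(c['distortion'],float),P
def rays(uv,K,D,P):
    u=cv2.undistortPoints(np.array(uv,float).reshape(-1,1,2),K,D).reshape(-1,2)
    return P[:3,3],np.c_[u[:,0],-u[:,1],-np.ones(len(u))]@P[:3,:3].T
def onplane(uv,z,K,D,P):
    c,r=rays(uv,K,D,P); return c+r*((z-c[2])/r[:,2])[:,None]
def withdepth(uv,d,K,D,P):
    c,r=rays(uv,K,D,P); z=np.array([d[int(v),int(u)] for u,v in uv]); return c+r*z[:,None]
def save(p,f): cv2.imwrite('pics/'+f,p[:,:,::-1])
E
python3 - <<'E'
from h import *
for n in('scene','side'):
    p,d,K,D,P=grab(n); save(p,n+'1.png'); np.savez(n+'1.npz',p=p,d=d,K=K,D=D,P=P); print(n,P.round(2).tolist())
o=get_obs();print(o['time'],o['position'],o['tool_rot'],o['contact_force'])
E
```

```text
scene [[0.66, -0.58, 0.49, 1.12], [0.75, 0.5, -0.42, -0.5], [-0.0, 0.64, 0.77, 0.97], [0.0, 0.0, 0.0, 1.0]]
side [[0.99, 0.09, -0.11, 0.36], [-0.14, 0.74, -0.65, -1.03], [0.02, 0.66, 0.75, 1.23], [0.0, 0.0, 0.0, 1.0]]
0.1 [ 6.24424971e-01 -4.72099263e-05  2.30556139e-01] [-2.22059704e+00 -2.22078216e+00  1.98702127e-03] [ 0.09982274 -0.30681681 -0.20777397]
```

View pics/scene1.png

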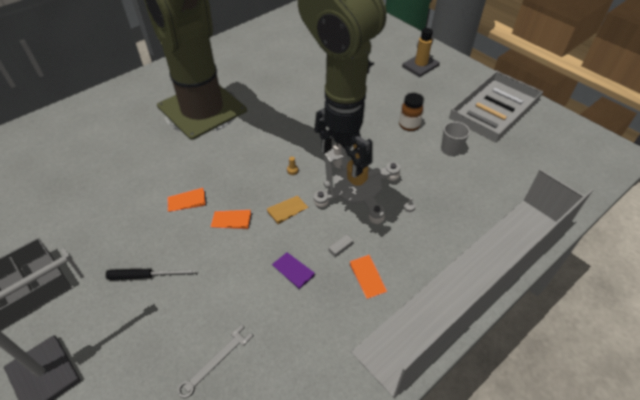

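View pics/side1.png

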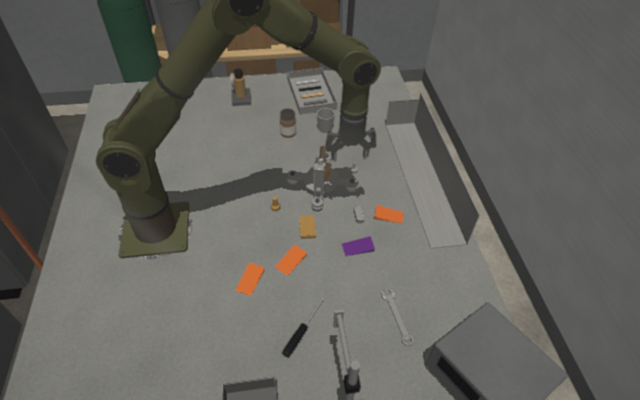

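The brass candidate is at scene (287,209) and side (308,227). The orange pieces at scene (187,200), (232,218) and (368,277), and the purple one at (294,270), are look-alikes. The brass one also lies just ahead of the foot under the bracket, near scene (321,198). I'll confirm that in an enlarged crop and measure.

```bash
cat > m.py <<'E'
from h import *
def wedge(n,p,d,K,D,P,near=None):
    hsv=cv2.cvtColor(p,cv2.COLOR_RGB2HSV)
    m=cv2.inRange(hsv,(14,100,80),(26,230,255))
    cs,_=cv2.findContours(m,0,1)
    for c in cs:
        if cv2.contourArea(c)>60:
            r=cv2.minAreaRect(c); b=cv2.boxPoints(r); mo=cv2.moments(c); uv=[mo['m10']/mo['m00'],mo['m01']/mo['m00']]
            print(n,'area',cv2.contourArea(c),np.round(uv),'ctr',onplane([uv],.009,K,D,P).round(4).tolist())
            ap=cv2.approxPolyDP(c,3,True).reshape(-1,2); 
            if len(ap)<8: print(ap.tolist(),onplane(ap,.008,K,D,P)[:,:2].round(3).tolist())
E
python3 - <<'E'
from m import *
for n in('scene','side'):
    z=np.load(n+'1.npz'); a=[z[k] for k in('p','d','K','D','P')]; wedge(n,*a)
a=np.load('scene1.npz')['p'][150:240,250:430]; b=np.load('side1.npz')['p'][130:250,260:400]
A=cv2.resize(a,None,fx=4.4,fy=4.4,interpolation=2)[:, :400+392]; B=cv2.resize(b,None,fx=4.4,fy=4.4,interpolation=2)
save(np.hstack([cv2.resize(a,(400,200),interpolation=2)]),'x.png')
c=np.zeros((600,800,3),np.uint8); c[:250,:500]=cv2.resize(a,(500,250),interpolation=2); c[250:600,:408]=cv2.resize(b,(408,350),interpolation=2); save(c,'crop.png')
E
```

```text
scene area 542.0 [286. 209.] ctr [[0.4904, -0.0525, 0.009]]
[[306, 205], [295, 196], [267, 210], [279, 222]] [[0.513, -0.006], [0.471, -0.008], [0.46, -0.092], [0.511, -0.093]]
scene area 111.5 [359. 179.] ctr [[0.5386, 0.1616, 0.009]]
[[367, 168], [359, 177], [351, 176], [352, 183], [361, 184]] [[0.524, 0.206], [0.533, 0.166], [0.516, 0.152], [0.537, 0.137], [0.555, 0.152]]
scene area 98.5 [292. 167.] ctr [[0.3836, 0.0529, 0.009]]
[[290, 157], [287, 170], [295, 173], [294, 158]] [[0.35, 0.073], [0.384, 0.035], [0.407, 0.044], [0.361, 0.079]]
scene area 85.5 [630. 134.] ctr [[0.9271, 0.868, 0.009]]
[[627, 128], [622, 134], [633, 140], [637, 134]] [[0.91, 0.889], [0.913, 0.854], [0.946, 0.852], [0.941, 0.885]]
scene area 242.5 [584. 109.] ctr [[0.7835, 0.8736, 0.009]]
scene area 138.0 [484.  59.] ctr [[0.422, 0.8689, 0.009]]
[[473, 50], [472, 56], [494, 68], [496, 61]] [[0.365, 0.886], [0.385, 0.854], [0.477, 0.852], [0.457, 0.89]]
scene area 263.5 [423.  52.] ctr [[0.2557, 0.7456, 0.009]]
[[420, 38], [415, 62], [423, 65], [431, 40]] [[0.192, 0.806], [0.278, 0.682], [0.307, 0.689], [0.226, 0.825]]
scene area 7536.0 [563.  49.] ctr [[0.5698, 1.1165, 0.009]]
side area 282.5 [307. 226.] ctr [[0.4871, -0.0571, 0.009]]
[[300, 216], [301, 237], [314, 236], [313, 216]] [[0.47, -0.009], [0.463, -0.097], [0.505, -0.098], [0.513, -0.014]]
side area 61.0 [275. 204.] ctr [[0.3906, 0.053, 0.009]]
[[273, 197], [271, 207], [276, 210], [279, 205]] [[0.387, 0.089], [0.377, 0.043], [0.392, 0.028], [0.404, 0.049]]
side area 135.5 [239.  87.] ctr [[0.2944, 0.7533, 0.009]]
[[243, 77], [234, 78], [238, 96], [244, 94]] [[0.312, 0.826], [0.273, 0.823], [0.286, 0.688], [0.312, 0.699]]
side area 721.0 [251.  41.] ctr [[0.3611, 1.1287, 0.009]]
```

View pics/crop.png

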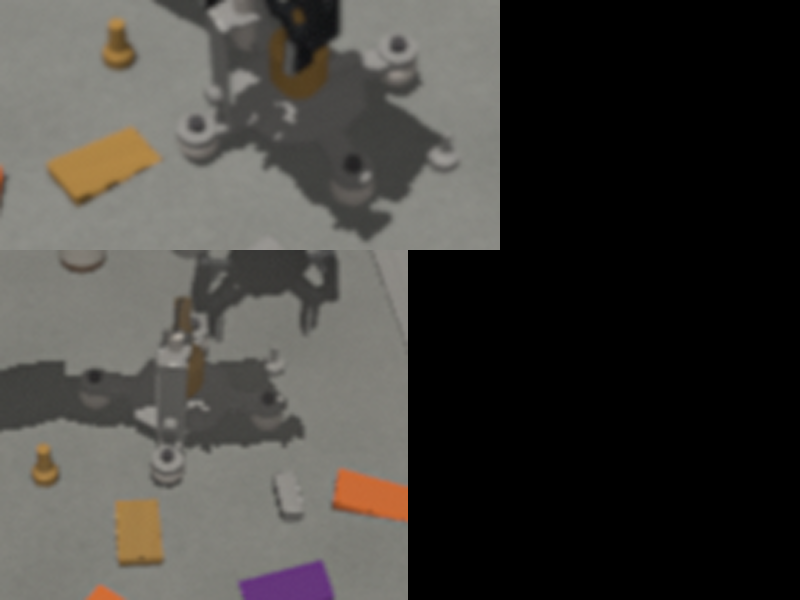

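The crop confirms it. The brass piece at scene (287,209) is a wedge whose tall back faces -y, and it lies ahead of the foot under the bracket at scene (321,199). I'll move the hand around behind it with the fingers nearly shut, which gives a two-point push, and look from there.

Call:
{"fn": "carry_out", "kwargs": {"increments": [[0.82,0,-0.05,0,0],[0.82,0,-0.1,0,0],[0.82,0,-0.15,0,0],[0.82,-0.04,-0.18,0,0],[0.82,-0.08,-0.18,0,0],[0.82,-0.12,-0.18,0,0],[0.82,-0.135,-0.18,0,0],[0.82,-0.135,-0.18,0,0],[0.82,-0.135,-0.18,0,0]]}}

```text
time: 1.0
position: [0.491, -0.18, 0.2315]
tool_rot: [2.221, 2.221, 0.002]
contact_force: [0.9, -0.2, -0.5]
grip_width: 0.0152
grip_force: 0.0
```

Run:
```python
from m import *
a=grab('wrist'); save(a[0],'w1.png'); np.savez('w1.npz',p=a[0],d=a[1],K=a[2],D=a[3],P=a[4]); wedge('wrist',*a)
s=grab('scene'); np.savez('scene2.npz',p=s[0],d=s[1],K=s[2],D=s[3],P=s[4])
o=get_obs();print(o['time'],o['position'],o['tool_rot'],o['contact_force'],o['grip_width'])
```

```text
wrist area 4192.5 [322.  49.] ctr [[0.4885, -0.0519, 0.009]]
[[302, 2], [296, 93], [341, 97], [348, 6]] [[0.468, -0.005], [0.46, -0.097], [0.51, -0.101], [0.516, -0.009]]
1.1 [ 0.49170872 -0.17966941  0.23131158] [2.21966319e+00 2.22166395e+00 2.16644358e-03] [ 0.03526213  0.20497246 -0.57743167] 0.01564060647681758
```

View pics/w1.png

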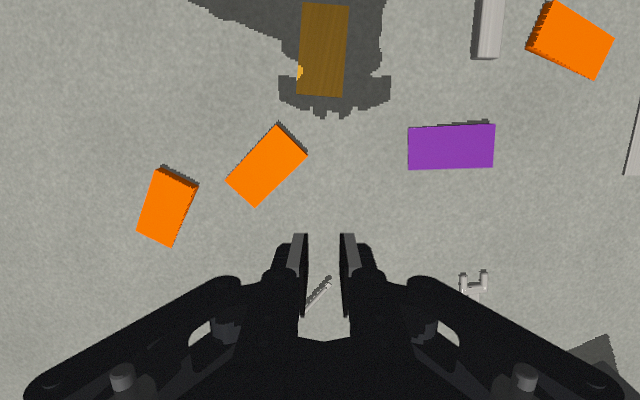

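The wrist view shows the wedge at px (322,49), with back corners (296,93) and (341,97). An orange look-alike sits at (265,165), left of the approach. Next I'll move forward to get the foot in the same view.

Call:
{"fn": "carry_out", "kwargs": {"increments": [[0.82,0,0.04,0,0],[0.82,0,0.07,0,0],[0.82,0,0.07,0,0]]}}

```text
time: 1.4
position: [0.4918, -0.1041, 0.2313]
tool_rot: [-2.21, -2.23, -0.006]
contact_force: [0.8, 0.5, 0.3]
grip_width: 0.0154
grip_force: 0.0
```

Run:
```python
from m import *
a=grab('wrist'); np.savez('w2.npz',p=a[0],d=a[1],K=a[2],D=a[3],P=a[4]); wedge('wrist',*a)
p,d,K,D,P=a
hsv=cv2.cvtColor(p,cv2.COLOR_RGB2HSV)
cs,_=cv2.findContours(cv2.inRange(hsv,(4,200,120),(13,255,255)),0,1)
for c in cs:
    if cv2.contourArea(c)>300: q=cv2.boxPoints(cv2.minAreaRect(c)); print('orange',onplane(q,.017,K,D,P)[:,:2].round(3).tolist())
c=p.copy()
for n in('wrist',):
    v,u=np.nonzero(d>0); X=withdepth(np.c_[u,v],d,K,D,P); 
    k=(X[:,2]>.012)&(X[:,2]<.25)&(X[:,1]>0.005)&(X[:,0]>.40)&(X[:,0]<.58); X=X[k]
    print(len(X)); 
    for z in np.arange(.01,.24,.01):
        s=X[(X[:,2]>z)&(X[:,2]<=z+.01)]
        if len(s)>5: print(round(z,3),len(s),s[:,:2].min(0).round(3),s[:,:2].max(0).round(3),s[:,:2].mean(0).round(3))
save(cv2.resize(p[:260,160:500],None,fx=2,fy=2),'w2.png')
```

```text
wrist area 3712.0 [322. 121.] ctr [[0.4886, -0.0512, 0.009]]
[[303, 77], [297, 162], [339, 166], [347, 81]] [[0.468, -0.004], [0.46, -0.098], [0.509, -0.102], [0.516, -0.007]]
wrist area 885.0 [229.  29.] ctr [[0.3893, 0.0452, 0.009]]
[[211, 16], [223, 43], [232, 47], [243, 43], [247, 30], [237, 16], [219, 11]] [[0.37, 0.058], [0.382, 0.031], [0.391, 0.027], [0.403, 0.031], [0.408, 0.044], [0.398, 0.058], [0.379, 0.063]]
2679
0.01 156 [0.4   0.005] [0.538 0.056] [0.413 0.04 ]
0.02 96 [0.4   0.005] [0.58  0.066] [0.502 0.021]
0.03 1056 [0.4   0.005] [0.58  0.065] [0.531 0.026]
0.04 280 [0.523 0.015] [0.554 0.052] [0.531 0.025]
0.05 39 [0.523 0.042] [0.555 0.052] [0.538 0.046]
0.06 60 [0.522 0.032] [0.555 0.051] [0.537 0.044]
0.07 243 [0.522 0.031] [0.554 0.052] [0.535 0.039]
0.08 292 [0.522 0.032] [0.553 0.05 ] [0.537 0.041]
0.09 145 [0.522 0.039] [0.553 0.049] [0.537 0.043]
0.1 125 [0.527 0.038] [0.553 0.046] [0.541 0.042]
0.11 98 [0.533 0.037] [0.553 0.043] [0.544 0.04 ]
0.12 56 [0.54  0.036] [0.553 0.04 ] [0.547 0.038]
0.13 33 [0.547 0.035] [0.553 0.038] [0.55  0.036]
```

View pics/w2.png

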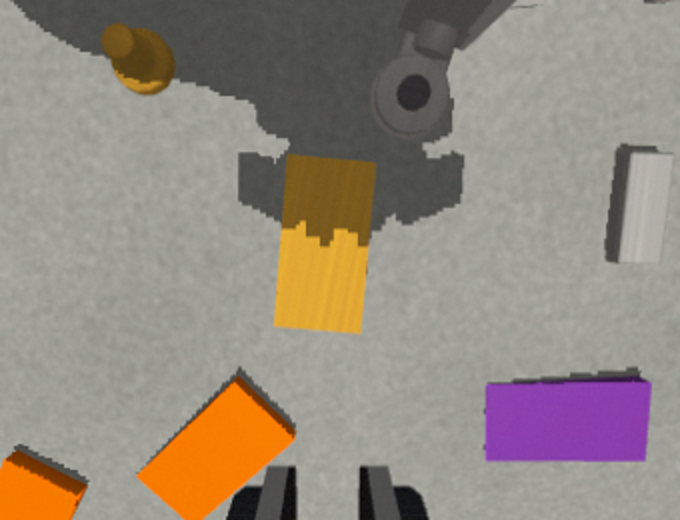

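Run:
```python
from m import *
L=lambda f:[np.load(f)[k] for k in('p','d','K','D','P')]
p,d,K,D,P=L('scene1.npz')
for nm,uv,z in(('short',(320.9,194.3),.047),('+x',(377.1,208.7),.054),('far',(393.3,166.2),.062)): print('scene',nm,onplane([uv],z,K,D,P)[0].round(4))
p,d,K,D,P=L('side1.npz')
for nm,uv,z in(('short',(317.3,200.7),.047),('-x',(292.6,173.2),.054),('+x',(352,180.8),.054)): print('side',nm,onplane([uv],z,K,D,P)[0].round(4))
p,d,K,D,P=L('w2.npz')
print('wrist bolt',onplane([(367,46)],.047,K,D,P)[0].round(4),'disc',onplane([(365.2,48)],.036,K,D,P)[0].round(4))
pts=[(303,77),(347,81),(297,162),(339,166)]
e=onplane(pts[:2],.0015,K,D,P);b=onplane(pts[2:],.0173,K,D,P);print('edge',e.round(4)[:,:2].tolist(),'back',b.round(4)[:,:2].tolist())
em,bm=e.mean(0),b.mean(0);print(em,bm,np.linalg.norm(em-bm),'dir deg from +y toward +x',np.degrees(np.arctan2(*(em-bm)[:2])))
```

```text
scene short [0.5363 0.025  0.047 ]
scene +x [0.6662 0.094  0.054 ]
scene far [0.5982 0.2231 0.062 ]
side short [0.5312 0.0175 0.047 ]
side -x [0.4627 0.1501 0.054 ]
side +x [0.662  0.0877 0.054 ]
wrist bolt [0.5316 0.0221 0.047 ] disc [0.5313 0.0222 0.036 ]
edge [[0.4672, -0.003], [0.5165, -0.0067]] back [[0.4607, -0.0964], [0.5088, -0.1005]]
[ 0.49184322 -0.00484982  0.0015    ] [ 0.484764   -0.09845548  0.0173    ] 0.09519335498730404 dir deg from +y toward +x 4.324938841203499
```

Stand yaw: its y axis points 17.4° from +y towards +x, and the foot's centre is at about (0.532,0.024). The wedge heads only 4.3°, with its origin near (0.488,-0.052), about 20 mm left of the foot's line. I'll nudge it from its left side, ahead of its mass centre, with shut fingers, turning as I go, and then push from the back.

Call:
{"fn": "carry_out", "kwargs": {"increments": [[1,-0.03,0.03,-0.02,-4],[1,-0.053,0.06,-0.06,-4],[1,-0.053,0.066,-0.1,-4],[1,-0.053,0.066,-0.145,-4],[1,-0.053,0.066,-0.185,-4],[1,-0.053,0.066,-0.205,-4],[1,-0.053,0.066,-0.218,-4],[1,-0.053,0.066,-0.223,-4],[1,-0.053,0.066,-0.225,-4],[1,-0.053,0.066,-0.225,-4]]}}

```text
time: 2.45
position: [0.4299, -0.0471, 0.0127]
tool_rot: [-2.284, -2.133, 0.043]
contact_force: [-1.1, -0.3, 0.1]
grip_width: 0.0001
grip_force: 0.0
```

```bash
cat > w.py <<'E'
from m import *
import sys
def pose(save_as=None,draw=True):
    a=grab('wrist'); p,d,K,D,P=a
    if save_as: save(p,save_as)
    hsv=cv2.cvtColor(p,cv2.COLOR_RGB2HSV); m=cv2.inRange(hsv,(14,100,60),(26,255,255))
    cs,_=cv2.findContours(m,0,1)
    for c in cs:
        if cv2.contourArea(c)>500: 
            ap=cv2.approxPolyDP(c,5,True).reshape(-1,2); print(ap.tolist(), onplane(ap,.0015,K,D,P)[:,:2].round(3).tolist(), onplane(ap,.0173,K,D,P)[:,:2].round(3).tolist())
    o=get_obs(); print(o['time'],o['position'].round(4),o['contact_force'].round(2),o['grip_width'])
if __name__=='__main__': pose(sys.argv[1] if len(sys.argv)>1 else None)
E
python3 w.py w3.png
```

```text
[[398, 152], [388, 277], [411, 277], [486, 313], [499, 155]] [[0.468, -0.002], [0.462, -0.07], [0.475, -0.071], [0.518, -0.097], [0.517, -0.007]] [[0.465, 0.0], [0.46, -0.061], [0.471, -0.061], [0.51, -0.085], [0.509, -0.004]]
[[159, 28], [161, 60], [188, 74], [203, 92], [242, 97], [258, 82], [260, 51], [237, 25], [175, 18]] [[0.361, 0.062], [0.359, 0.048], [0.371, 0.041], [0.377, 0.032], [0.395, 0.028], [0.404, 0.034], [0.406, 0.048], [0.397, 0.059], [0.369, 0.065]] [[0.369, 0.058], [0.367, 0.045], [0.378, 0.039], [0.383, 0.031], [0.4, 0.028], [0.407, 0.033], [0.409, 0.045], [0.401, 0.056], [0.376, 0.061]]
2.5 [ 0.4297 -0.0474  0.0121] [-0.51 -0.5  -0.53] -0.00026861605045604343
```

View pics/w3.png

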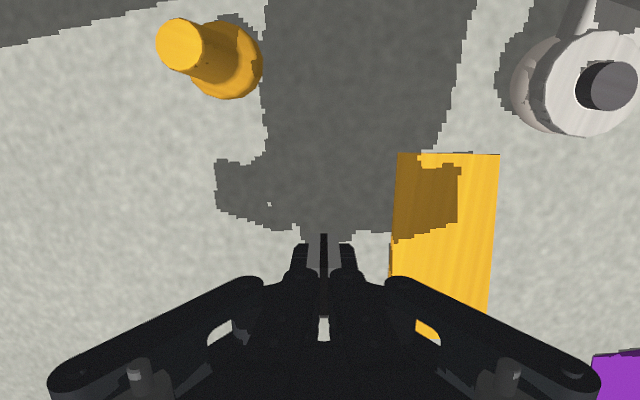

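The view shows the fingertips at px (322,250), left of the wedge with a gap of about 19 mm. Nothing has moved so far. I'll settle and lower slightly, then approach.

Call:
{"fn": "carry_out", "kwargs": {"increments": [[1,0.005,0.002,-0.003,0],[1,0.01,0.003,-0.005,0],[1,0.01,0.003,-0.005,0]]}}

```text
time: 2.8
position: [0.4402, -0.0435, 0.0081]
tool_rot: [-2.283, -2.132, 0.041]
contact_force: [-0.0, 0.7, -0.4]
grip_width: 0.0003
grip_force: 0.0
```

Call:
{"fn": "carry_out", "kwargs": {"increments": [[1,0.004,0,-0.003,0],[1,0.008,0,-0.003,0],[1,0.011,0,-0.003,-1],[1,0.014,-0.001,-0.003,-3],[1,0.017,-0.001,-0.003,-5],[1,0.02,-0.002,-0.003,-7],[1,0.02,-0.002,-0.003,-7]]}}

```text
time: 3.5
position: [0.4588, -0.0451, 0.0056]
tool_rot: [-2.408, -1.986, 0.041]
contact_force: [-0.4, -0.1, -0.5]
grip_width: -0.0003
grip_force: 0.0
```

```bash
python3 w.py w4.png
```

```text
[[436, 151], [330, 163], [339, 243], [354, 248], [366, 281], [384, 285], [388, 277], [403, 275], [445, 293]] [[0.518, -0.007], [0.469, -0.003], [0.466, -0.044], [0.473, -0.048], [0.476, -0.068], [0.485, -0.072], [0.487, -0.068], [0.495, -0.068], [0.516, -0.083]] [[0.513, -0.004], [0.469, -0.001], [0.467, -0.037], [0.473, -0.041], [0.476, -0.058], [0.484, -0.062], [0.486, -0.058], [0.493, -0.058], [0.511, -0.071]]
[[177, 93], [165, 69], [127, 55], [101, 67], [51, 65], [39, 70], [32, 86], [51, 115], [106, 118], [133, 131], [163, 125], [174, 113]] [[0.407, 0.041], [0.404, 0.052], [0.389, 0.062], [0.375, 0.059], [0.351, 0.066], [0.344, 0.065], [0.337, 0.059], [0.342, 0.045], [0.369, 0.037], [0.38, 0.029], [0.395, 0.029], [0.402, 0.033]] [[0.414, 0.039], [0.412, 0.049], [0.398, 0.057], [0.386, 0.055], [0.364, 0.061], [0.358, 0.061], [0.352, 0.055], [0.356, 0.042], [0.38, 0.036], [0.39, 0.028], [0.404, 0.028], [0.41, 0.032]]
3.55 [ 0.4586 -0.0451  0.0055] [-0.24 -0.46  1.12] 0.0002557551992840955
```

The finger is only just touching, as the tip is thinner than I guessed. I'll continue.

Call:
{"fn": "carry_out", "kwargs": {"increments": [[1,0.003,-0.001,0,0],[1,0.006,-0.002,0,0],[1,0.009,-0.003,0,-1],[1,0.012,-0.004,0,-2],[1,0.012,-0.004,0,-2]]}}

```text
time: 4.05
position: [0.4712, -0.0493, 0.0055]
tool_rot: [-2.442, -1.944, 0.04]
contact_force: [0.1, 0.3, 0.7]
grip_width: -0.0001
grip_force: 0.2
```

```bash
python3 w.py w5.png
```

```text
[[439, 154], [332, 162], [339, 243], [354, 248], [366, 281], [384, 285], [388, 277], [403, 275], [442, 293]] [[0.533, -0.015], [0.484, -0.008], [0.478, -0.049], [0.485, -0.053], [0.487, -0.073], [0.496, -0.077], [0.499, -0.073], [0.507, -0.074], [0.525, -0.089]] [[0.528, -0.011], [0.484, -0.005], [0.479, -0.042], [0.486, -0.045], [0.488, -0.063], [0.496, -0.067], [0.498, -0.063], [0.505, -0.064], [0.521, -0.077]]
[[146, 103], [135, 76], [117, 64], [87, 60], [66, 73], [0, 76], [0, 115], [23, 124], [73, 123], [88, 133], [121, 133], [141, 120]] [[0.406, 0.038], [0.405, 0.05], [0.399, 0.057], [0.385, 0.063], [0.373, 0.06], [0.339, 0.068], [0.33, 0.051], [0.34, 0.044], [0.367, 0.038], [0.372, 0.032], [0.389, 0.028], [0.401, 0.031]] [[0.415, 0.036], [0.414, 0.047], [0.409, 0.053], [0.397, 0.058], [0.386, 0.055], [0.355, 0.063], [0.347, 0.048], [0.357, 0.041], [0.38, 0.036], [0.385, 0.03], [0.4, 0.027], [0.411, 0.03]]
4.1 [ 0.4711 -0.0493  0.0056] [-0.68 -0.36 -0.18] 0.0001110200225046388
```

View pics/w5.png

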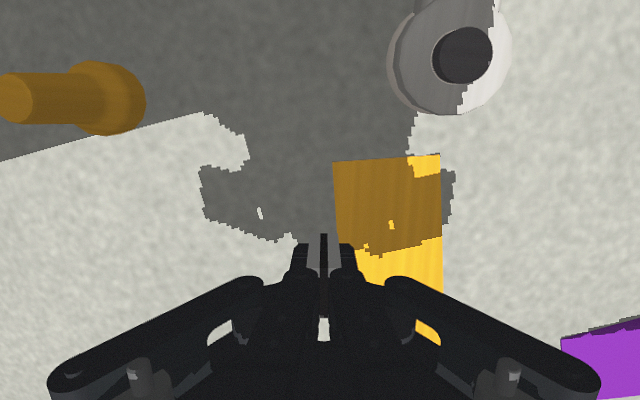

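The wedge edge now has its middle at about (0.5085,-0.0115), heading about 8°. I'll push further forward along its side to turn it more.

Call:
{"fn": "carry_out", "kwargs": {"increments": [[1,-0.004,0,-0.001,-1],[1,-0.004,0.009,-0.002,-3],[1,0,0.009,-0.002,-4],[1,0.003,0.009,-0.002,-5],[1,0.006,0.008,-0.002,-5],[1,0.009,0.008,-0.002,-6],[1,0.012,0.007,-0.002,-6],[1,0.012,0.007,-0.002,-6]]}}

```text
time: 4.9
position: [0.4831, -0.0424, 0.0036]
tool_rot: [-2.538, -1.814, 0.038]
contact_force: [-0.8, -0.2, 0.8]
grip_width: -0.0001
grip_force: 0.2
```

```bash
python3 w.py w6.png
```

```text
[[441, 177], [334, 183], [339, 243], [353, 247], [366, 281], [384, 285], [388, 277], [403, 275], [442, 293]] [[0.546, -0.025], [0.498, -0.012], [0.49, -0.042], [0.496, -0.046], [0.497, -0.067], [0.505, -0.072], [0.508, -0.068], [0.516, -0.069], [0.533, -0.086]] [[0.542, -0.02], [0.499, -0.008], [0.492, -0.035], [0.498, -0.039], [0.498, -0.057], [0.506, -0.061], [0.508, -0.058], [0.515, -0.059], [0.53, -0.074]]
[[114, 134], [88, 112], [60, 112], [35, 130], [2, 135], [0, 185], [50, 175], [83, 181], [105, 173], [116, 160]] [[0.407, 0.043], [0.4, 0.057], [0.386, 0.062], [0.369, 0.059], [0.351, 0.063], [0.334, 0.042], [0.365, 0.037], [0.38, 0.028], [0.393, 0.028], [0.402, 0.032]] [[0.418, 0.041], [0.412, 0.053], [0.4, 0.057], [0.385, 0.055], [0.368, 0.059], [0.353, 0.04], [0.38, 0.035], [0.394, 0.028], [0.406, 0.028], [0.414, 0.031]]
4.95 [ 0.483  -0.0425  0.0036] [0.16 0.03 0.74] 0.00012349973476422617
```

Run:
```python
from m import *
p,d,K,D,P=[np.load('w2.npz')[k] for k in('p','d','K','D','P')]
uv=[(160+x/2,y/2) for x,y in((237,372),(295,432),(190,518),(138,475),(486,380),(486,460))]
print(onplane(uv,.017,K,D,P)[:,:2].round(3).tolist())
```

```text
[[0.439, -0.125], [0.472, -0.162], [0.407, -0.219], [0.376, -0.19], [0.585, -0.128], [0.589, -0.179]]
```

Call:
{"fn": "carry_out", "kwargs": {"increments": [[1,-0.012,0,0,0],[1,-0.015,0,0.03,0],[1,-0.015,0,0.08,0],[1,-0.012,-0.04,0.1,3],[1,-0.002,-0.085,0.1,3],[0.82,0.007,-0.105,0.1,3],[0.82,0.007,-0.105,0.1,3],[0.82,0.007,-0.105,0.1,3]]}}

```text
time: 5.75
position: [0.4894, -0.1473, 0.1035]
tool_rot: [-2.491, -1.879, 0.039]
contact_force: [-0.6, 0.8, -0.4]
grip_width: 0.0152
grip_force: 0.0
```

```bash
python3 w.py w7.png
```

```text
[[126, 326], [181, 294], [134, 282], [122, 292]] [[0.264, -0.224], [0.333, -0.204], [0.295, -0.181], [0.278, -0.188]] [[0.28, -0.215], [0.345, -0.196], [0.309, -0.175], [0.293, -0.181]]
[[262, 192], [217, 275], [235, 275], [242, 285], [260, 280], [280, 243], [313, 227], [308, 217], [262, 198]] [[0.438, -0.132], [0.373, -0.194], [0.389, -0.198], [0.392, -0.209], [0.409, -0.208], [0.438, -0.178], [0.469, -0.172], [0.467, -0.162], [0.436, -0.137]] [[0.442, -0.129], [0.382, -0.186], [0.397, -0.19], [0.4, -0.2], [0.416, -0.2], [0.443, -0.172], [0.472, -0.166], [0.47, -0.157], [0.441, -0.133]]
[[359, 11], [288, 13], [290, 149], [358, 148]] [[0.545, -0.026], [0.497, -0.013], [0.47, -0.105], [0.521, -0.118]] [[0.543, -0.029], [0.498, -0.017], [0.473, -0.103], [0.52, -0.116]]
5.8 [ 0.4893 -0.1462  0.1035] [ 0.7   0.34 -0.09] 0.015401876714858419
```

View pics/w7.png

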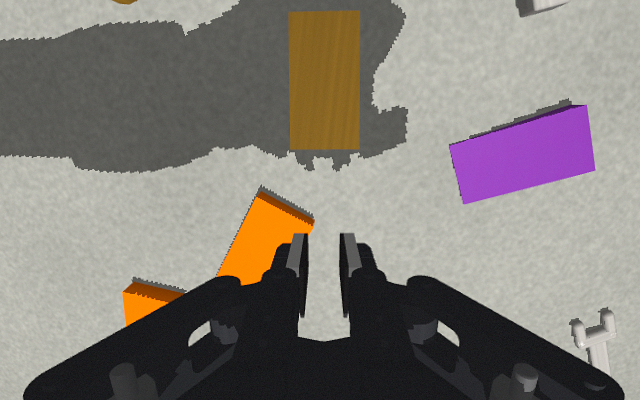

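The wedge is at px (324,80), heading 15.2° with its back middle at about (0.4965,-0.1105). Its axis points at the foot. Now I'll lower the fingers 18 mm behind the back, clear of the orange piece at (262,225).

Call:
{"fn": "carry_out", "kwargs": {"increments": [[0.82,0.003,0.018,0,0],[0.82,0.003,0.018,-0.04,0],[0.82,0.003,0.018,-0.075,0],[0.82,0.003,0.018,-0.092,0],[0.82,0.003,0.018,-0.098,0],[0.82,0.003,0.018,-0.098,0]]}}

```text
time: 6.4
position: [0.4921, -0.1275, 0.0052]
tool_rot: [-2.486, -1.883, 0.041]
contact_force: [-0.3, -0.6, 0.8]
grip_width: 0.0153
grip_force: 0.0
```

Call:
{"fn": "carry_out", "kwargs": {"increments": [[0.82,0.0013,0.0048,0,0],[0.82,0.0026,0.0097,0,0],[0.82,0.004,0.0145,0,0],[0.82,0.0053,0.0193,0,0],[0.82,0.0066,0.024,0,0],[0.82,0.008,0.029,0,0],[0.82,0.0092,0.034,0,0],[0.82,0.0092,0.034,0,0]]}}

```text
time: 7.2
position: [0.5023, -0.0931, 0.0056]
tool_rot: [-2.487, -1.883, 0.036]
contact_force: [0.1, -0.9, 0.8]
grip_width: 0.0153
grip_force: 0.1
```

```bash
python3 w.py w8.png
```

```text
[[381, 15], [264, 16], [266, 238], [376, 239]] [[0.553, 0.002], [0.506, 0.016], [0.474, -0.081], [0.528, -0.096]] [[0.55, -0.001], [0.508, 0.011], [0.48, -0.075], [0.527, -0.088]]
[[0, 0], [0, 71], [26, 72], [44, 54], [42, 26], [23, 5]] [[0.392, 0.06], [0.377, 0.033], [0.39, 0.028], [0.403, 0.032], [0.407, 0.043], [0.402, 0.054]] [[0.406, 0.051], [0.393, 0.026], [0.404, 0.022], [0.416, 0.026], [0.42, 0.036], [0.415, 0.045]]
7.25 [ 0.5023 -0.0931  0.0055] [ 0.32 -0.35  0.38] 0.015274385979444482
```

View pics/w8.png

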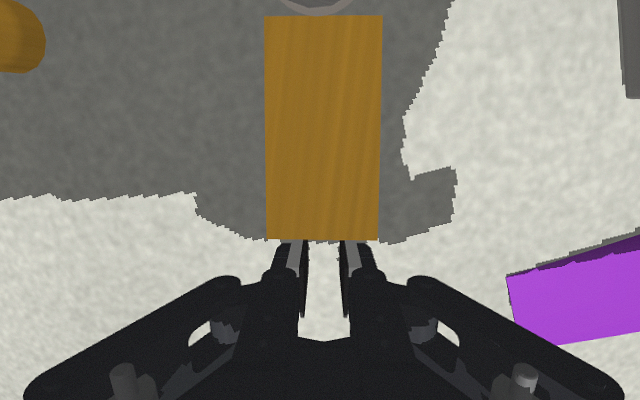

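The wedge is square on the fingers, with the foot at px (317,0) just ahead and almost centred. I'll push on slowly.

Call:
{"fn": "carry_out", "kwargs": {"increments": [[0.82,0.0011,0.0039,0,0],[0.82,0.0021,0.0077,0,0],[0.82,0.0031,0.0116,0,0],[0.82,0.0042,0.0154,0,0],[0.82,0.0052,0.0193,0,0],[0.82,0.0062,0.0231,0,0]]}}

```text
time: 7.85
position: [0.5062, -0.0765, 0.0055]
tool_rot: [-2.496, -1.879, 0.052]
contact_force: [-2.8, -8.2, 3.6]
grip_width: 0.0155
grip_force: 4.6
```

Call:
{"fn": "carry_out", "kwargs": {"increments": [[0.82,0.0008,0.0029,0,0],[0.82,0.0016,0.0058,0,0],[0.82,0.0024,0.0087,0,0],[0.82,0.0031,0.0116,0,0],[0.82,0.0039,0.0145,0,0]]}}

```text
time: 8.35
position: [0.5102, -0.0613, 0.0055]
tool_rot: [-2.494, -1.879, 0.051]
contact_force: [-2.2, -7.9, 5.3]
grip_width: 0.0154
grip_force: 4.5
```

```bash
python3 w.py w9.png
python3 - <<'E'
from h import *
for n in('scene','side'):
    p,d,K,D,P=grab(n); save(p,n+'9.png'); np.savez(n+'9.npz',p=p,d=d,K=K,D=D,P=P)
w=cv2.imread('pics/w9.png')[:,:,::-1]; s=np.load('side9.npz')['p'][120:260,240:400]; c=np.load('scene9.npz')['p'][140:230,270:430]
o=np.zeros((600,800,3),np.uint8); o[:250,:400]=cv2.resize(w,(400,250)); o[:350,400:800]=cv2.resize(s,(400,350),interpolation=2); o[375:600,:400]=cv2.resize(c,(400,225),interpolation=2); save(o,'combo9.png')
E
```

```text
[[0, 76], [0, 143], [20, 147], [51, 138], [59, 112], [50, 92], [30, 78]] [[0.385, 0.063], [0.367, 0.035], [0.377, 0.03], [0.396, 0.029], [0.406, 0.038], [0.406, 0.048], [0.4, 0.057]] [[0.401, 0.057], [0.385, 0.031], [0.394, 0.027], [0.411, 0.026], [0.42, 0.035], [0.42, 0.043], [0.414, 0.051]]
[[382, 15], [373, 15], [376, 43], [368, 71], [337, 101], [298, 101], [264, 72], [267, 239], [377, 240]] [[0.561, 0.034], [0.558, 0.035], [0.556, 0.024], [0.551, 0.014], [0.534, 0.005], [0.518, 0.01], [0.507, 0.026], [0.483, -0.05], [0.536, -0.065]] [[0.558, 0.031], [0.555, 0.032], [0.554, 0.022], [0.549, 0.013], [0.534, 0.005], [0.519, 0.01], [0.51, 0.024], [0.488, -0.044], [0.536, -0.057]]
8.4 [ 0.5106 -0.0601  0.0055] [-1.01 -5.86  1.62] 0.015516993674257476
```

View pics/combo9.png

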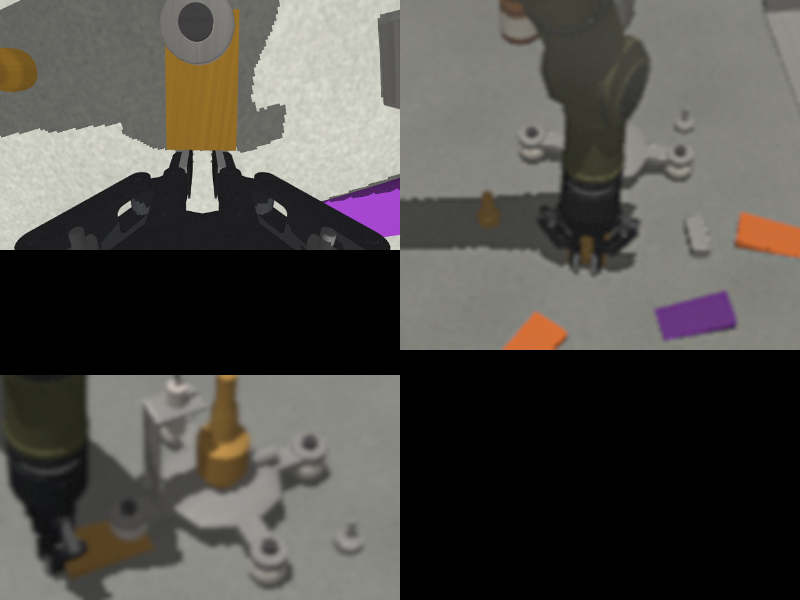

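The foot now sits on the wedge's front half, well centred. I'm continuing in small steps and watching the force.

Call:
{"fn": "carry_out", "kwargs": {"increments": [[0.82,0.0005,0.0019,0,0],[0.82,0.001,0.0039,0,0],[0.82,0.0016,0.0058,0,0],[0.82,0.0021,0.0077,0,0],[0.82,0.0026,0.0097,0,0],[0.82,0.0031,0.0116,0,0]]}}

```text
time: 9.1
position: [0.5134, -0.0494, 0.0055]
tool_rot: [-2.494, -1.88, 0.05]
contact_force: [-1.5, -8.8, 4.7]
grip_width: 0.0154
grip_force: 4.3
```

Call:
{"fn": "carry_out", "kwargs": {"increments": [[0.82,0.0003,0.001,0,0],[0.82,0.0005,0.0019,0,0]]}}

```text
time: 9.3
position: [0.514, -0.0473, 0.0054]
tool_rot: [-2.494, -1.88, 0.049]
contact_force: [-3.1, -8.5, 4.7]
grip_width: 0.0153
grip_force: 4.2
```

```bash
cat > s.py <<'E'
from h import *
p,d,K,D,P=grab('wrist'); save(p,'ws.png')
hsv=cv2.cvtColor(p,cv2.COLOR_RGB2HSV)
# dark bolt socket: darkest compact blob in upper centre
g=cv2.cvtColor(p,cv2.COLOR_RGB2GRAY)
m=cv2.inRange(hsv,(0,0,20),(179,60,85)); m[230:]=0
cs,_=cv2.findContours(m,cv2.RETR_LIST,1)
for c in cs:
    A=cv2.contourArea(c)
    if 200<A<4000:
        (x,y),(a,b),t=cv2.minAreaRect(c)
        if max(a,b)<1.6*min(a,b): print('blob',A,round(x),round(y),onplane([(x,y)],.05,K,D,P)[0].round(4))
y=cv2.inRange(hsv,(14,100,60),(26,255,255)); cs,_=cv2.findContours(y,0,1)
c=max(cs,key=cv2.contourArea); ap=cv2.approxPolyDP(c,4,True).reshape(-1,2); bk=[q for q in ap.tolist() if q[1]>200]
print('back',bk,onplane(bk,.0173,K,D,P).round(4).tolist())
# far-foot lean via scene depth: burner / arm heights
o=get_obs();print(o['time'],o['position'].round(4),o['contact_force'].round(2))
for n in('scene','side'):
    p,d,K,D,P=grab(n);v,u=np.nonzero(d>0);X=withdepth(np.c_[u,v],d,K,D,P)
    c=np.array([.5636,.124]); a=np.radians(17.4); q=(X[:,:2]-c); r=q@np.array([[np.cos(a),np.sin(a)],[-np.sin(a),np.cos(a)]])
    k=(np.hypot(r[:,0],r[:,1])<.13)&(np.abs(X[:,2]-.045)<.013)&(np.hypot(r[:,0],r[:,1])>.03); 
    if k.sum()>30:
        A=np.c_[r[k],np.ones(k.sum())];z=X[k,2];w=np.ones(len(z),bool)
        for _ in range(20):
            s=np.linalg.lstsq(A[w],z[w],rcond=None)[0];e=z-A@s;w=(np.abs(e)<.004)
        print(n,'plane tilt x,y,h',s.round(4),w.sum())
E
python3 s.py
```

```text
blob 2450.5 314 82 [0.5325 0.0263 0.05  ]
back [[267, 239], [377, 240]] [[0.4919, -0.0296, 0.0173], [0.5394, -0.0429, 0.0173]]
9.35 [ 0.5141 -0.047   0.0055] [-2.62 -7.58  3.99]
scene plane tilt x,y,h [0.0027 0.0075 0.0462] 1128
side plane tilt x,y,h [-0.0015  0.0377  0.0452] 271
```

Call:
{"fn": "carry_out", "kwargs": {"increments": [[0.82,0.0003,0.001,0,0],[0.82,0.0005,0.0019,0,0]]}}

```text
time: 9.65
position: [0.5144, -0.0456, 0.0054]
tool_rot: [-2.494, -1.88, 0.05]
contact_force: [-1.5, -8.1, 4.7]
grip_width: 0.0152
grip_force: 4.2
```

Call:
{"fn": "carry_out", "kwargs": {"increments": [[0.82,0.0002,0.0008,0,0],[0.82,0.0004,0.0015,0,0]]}}

```text
time: 9.85
position: [0.5148, -0.044, 0.0054]
tool_rot: [-2.494, -1.88, 0.05]
contact_force: [-3.3, -8.5, 5.4]
grip_width: 0.0152
grip_force: 4.5
```

```bash
python3 s.py
```

```text
blob 2430.0 314 94 [0.5324 0.0263 0.05  ]
back [[267, 238], [377, 240]] [[0.4929, -0.0259, 0.0173], [0.5403, -0.0396, 0.0173]]
9.9 [ 0.5149 -0.0439  0.0054] [-1.2  -7.86  4.41]
scene plane tilt x,y,h [0.0003 0.0022 0.0462] 1125
side plane tilt x,y,h [0.0029 0.0472 0.0456] 284
```

Call:
{"fn": "carry_out", "kwargs": {"increments": [[0.82,0.0002,0.0008,0,0],[0.82,0.0004,0.0015,0,0]]}}

```text
time: 10.2
position: [0.5149, -0.0436, 0.0055]
tool_rot: [-2.495, -1.88, 0.052]
contact_force: [-2.2, -10.5, 6.6]
grip_width: 0.0155
grip_force: 5.3
```

Call:
{"fn": "carry_out", "kwargs": {"increments": [[0.82,0.0002,0.0007,0,0],[0.82,0.0004,0.0013,0,0]]}}

```text
time: 10.4
position: [0.515, -0.0432, 0.0055]
tool_rot: [-2.496, -1.879, 0.055]
contact_force: [-2.4, -10.4, 6.9]
grip_width: 0.0151
grip_force: 6.0
```

```bash
python3 s.py
```

```text
blob 2435.5 314 98 [0.5325 0.0265 0.05  ]
back [[267, 239], [377, 240]] [[0.4929, -0.0255, 0.0173], [0.5405, -0.0388, 0.0173]]
10.45 [ 0.515  -0.0432  0.0055] [ -3.35 -10.9    6.55]
scene plane tilt x,y,h [0.0016 0.0049 0.0462] 1097
side plane tilt x,y,h [0.0165 0.0082 0.0451] 272
```

Force is rising as the wedge tightens, so I'll push on gently.

Call:
{"fn": "carry_out", "kwargs": {"increments": [[0.82,0.0003,0.001,0,0],[0.82,0.0005,0.0019,0,0],[0.82,0.0005,0.0019,0,0]]}}

```text
time: 10.85
position: [0.5151, -0.0426, 0.0055]
tool_rot: [-2.498, -1.879, 0.058]
contact_force: [-4.6, -13.3, 7.6]
grip_width: 0.0155
grip_force: 6.7
```

Call:
{"fn": "carry_out", "kwargs": {"increments": [[0.82,0.0003,0.001,0,0],[0.82,0.0005,0.0019,0,0],[0.82,0.0005,0.0019,0,0]]}}

```text
time: 11.15
position: [0.5152, -0.0421, 0.0055]
tool_rot: [-2.5, -1.879, 0.061]
contact_force: [-3.4, -14.8, 8.8]
grip_width: 0.0151
grip_force: 7.8
```

```bash
python3 s.py
```

```text
blob 2432.0 314 102 [0.5325 0.0265 0.05  ]
back [[267, 239], [377, 240]] [[0.4931, -0.0243, 0.0173], [0.5406, -0.0377, 0.0173]]
11.2 [ 0.5151 -0.0421  0.0055] [ -2.98 -14.75   9.06]
scene plane tilt x,y,h [-0.0075  0.0015  0.0465] 1123
side plane tilt x,y,h [-0.0074  0.0342  0.0455] 250
```

Call:
{"fn": "carry_out", "kwargs": {"increments": [[0.82,0.0003,0.001,0,0],[0.82,0.0005,0.0019,0,0],[0.82,0.0007,0.0024,0,0],[0.82,0.0007,0.0024,0,0]]}}

```text
time: 11.7
position: [0.5152, -0.0417, 0.0055]
tool_rot: [-2.502, -1.878, 0.066]
contact_force: [-3.9, -17.5, 10.4]
grip_width: 0.0153
grip_force: 9.3
```

```bash
python3 s.py
```

```text
blob 2435.0 314 104 [0.5325 0.0265 0.05  ]
back [[267, 239], [377, 240]] [[0.4932, -0.0238, 0.0173], [0.5407, -0.0372, 0.0173]]
11.75 [ 0.5152 -0.0417  0.0055] [ -4.62 -18.46  11.14]
scene plane tilt x,y,h [-0.0039  0.0025  0.0461] 1119
side plane tilt x,y,h [0.0008 0.0055 0.0448] 276
```

Call:
{"fn": "carry_out", "kwargs": {"increments": [[0.82,0.0003,0.001,0,0],[0.82,0.0004,0.0015,0,0],[0.82,0.0004,0.0015,0,0]]}}

```text
time: 12.15
position: [0.5153, -0.0414, 0.0055]
tool_rot: [-2.504, -1.878, 0.069]
contact_force: [-4.6, -19.3, 12.0]
grip_width: 0.0152
grip_force: 10.2
```

Call:
{"fn": "carry_out", "kwargs": {"increments": [[0.82,-0.002,-0.006,0,0],[0.82,-0.004,-0.014,0,0],[0.82,-0.006,-0.025,0,0],[0.82,-0.006,-0.035,0.03,0],[0.82,-0.006,-0.06,0.08,0],[0.82,-0.006,-0.08,0.12,0],[0.82,-0.006,-0.08,0.12,0]]}}

```text
time: 12.85
position: [0.5165, -0.1132, 0.13]
tool_rot: [-2.5, -1.879, 0.029]
contact_force: [1.1, -0.1, 0.3]
grip_width: 0.0158
grip_force: 0.0
```

```bash
python3 s.py
python3 - <<'E'
from h import *
w=cv2.imread('pics/ws.png')[:,:,::-1]; s=grab('side')[0][120:260,240:400]; c=grab('scene')[0][140:230,270:430]
o=np.zeros((600,800,3),np.uint8); o[:250,:400]=cv2.resize(w,(400,250)); o[:350,400:800]=cv2.resize(s,(400,350),interpolation=2); o[375:600,:400]=cv2.resize(c,(400,225),interpolation=2); save(o,'end.png')
E
```

```text
Traceback (most recent call last):
  File "s.py", line 15, in <module>
    print('back',bk,onplane(bk,.0173,K,D,P).round(4).tolist())
                    ~~~~~~~^^^^^^^^^^^^^^^^
  File "h.py", line 14, in onplane
    c,r=rays(uv,K,D,P); return c+r*((z-c[2])/r[:,2])[:,None]
        ~~~~^^^^^^^^^^
  File "h.py", line 11, in rays
    u=cv2.undistortPoints(np.array(uv,float).reshape(-1,1,2),K,D).reshape(-1,2)
      ~~~~~~~~~~~~~~~~~~~^^^^^^^^^^^^^^^^^^^^^^^^^^^^^^^^^^^^^^^^
cv2.error: OpenCV(4.12.0) /io/opencv/modules/calib3d/src/undistort.dispatch.cpp:347: error: (-215:Assertion failed) CV_IS_MAT(_src) && CV_IS_MAT(_dst) && (_src->rows == 1 || _src->cols == 1) && (_dst->rows == 1 || _dst->cols == 1) && _src->cols + _src->rows - 1 == _dst->rows + _dst->cols - 1 && (CV_MAT_TYPE(_src->type) == CV_32FC2 || CV_MAT_TYPE(_src->type) == CV_64FC2) && (CV_MAT_TYPE(_dst->type) == CV_32FC2 || CV_MAT_TYPE(_dst->type) == CV_64FC2) in function 'cvUndistortPointsInternal'
```

View pics/end.png

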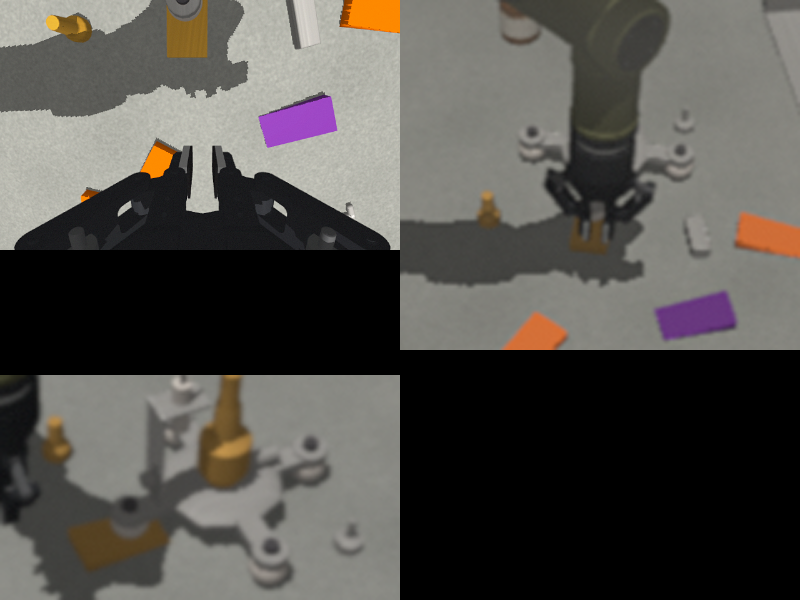

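The wedge sits under the short foot, the stand looks upright and the hand is clear. A quick numeric check that it stayed put, then I'll hand in.

```bash
sed -i 's/q\[1\]>200/q[0]>220 and q[1]>60/' s.py; python3 s.py
```

```text
back [[274, 94], [338, 95]] [[0.4933, -0.0238, 0.0173], [0.5401, -0.0379, 0.0173]]
13.05 [ 0.5126 -0.109   0.1247] [-0.46  0.91  0.1 ]
scene plane tilt x,y,h [0.0026 0.0012 0.046 ] 1142
side plane tilt x,y,h [-0.0021  0.0001  0.0442] 257
```

```bash
python3 -c "from plant import *; print(hand_in())"
```

```text
the job is handed in; nothing more can be done
None
```

The brass wedge is pushed tight under the short foot (final push about 20 N), the stand measures level to within about 0.003 rad and has not visibly shifted, the hand was clear, and the job is handed in; I did not test directly for rocking.

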